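# Put the glaze scraper in its rack and lid the crock

## Task

Packing up the glazing bench: lift the scraper with the pale wooden handle off the mouth of the teal crock and slide its blade into the empty slot of the tool rack, fully home so that its crossbar rests on the block. Only then set the lid on the crock so that it sits seated and level. Put both down without dropping them, do not tip or push the crock away, and leave the other scrapers and pots and the can where they are.

Things in the scene. Friction and masses are not known exactly. Their poses are not given: they have to be found in the camera images.
- paddle: Scraper, pale wooden T handle, 0.18 kg, hanging upright in the crock, crossbar across the rim. Origin: centre of the crossbar's underside; z up, x along the bar, y the blade's normal. Sizes x, y, z: crossbar 150 x 18 x 18 mm (z 0 to 18); grip block on its middle 44 x 20 x 30 (z 18 to 48); steel blade 56 x 4 x 75 (z 0 to -75).
- crock: Teal glazed round crock, open on top, empty, about 1.1 kg, standing loose on the bench. Outer diameter 124, wall 6, mouth (inner) diameter 112, height 105 mm. Origin: centre of its underside; z up.
- lid: Loose ceramic lid, 0.35 kg, lying right way up on the bench. Origin: centre of its underside; z up. Boss 104 mm diameter, z 0 to 12 (goes into the crock's mouth, lower edge chamfered); teal disc 134 diameter, z 12 to 20 (rests on the rim); pale cylindrical knob 24 diameter, z 20 to 54. Seated, its origin is 93 mm above the crock's.
- block_free: The empty one of three equal wooden blocks fixed in a row on a dark board (row along the blocks' y, 80 mm apart, in any order; the others hold a black and a red scraper). 120 (x) x 70 (y) x 100 mm high (z). Origin: centre of its underside, 12 mm above the bench; z up.
- block_free_mouth (a point): Centre of the empty slot's mouth on the block's top face, 100 mm above the block's origin; axes as the block. The slot is 62 mm long (x) x 8 wide (y) x 85 deep, with a 5 mm 45-degree lead-in all round its mouth, painted black.
- scraper_black: Bystander: scraper with black crossbar (150 x 18 x 18 mm, no grip block), sitting in another block of the rack; origin under the crossbar's centre, at the block's top.
- scraper_red: Bystander: like the black scraper, but with a red crossbar, in the third block.
- bowl_red: Bystander: red-brown bowl, diameter 100, 45 high; origin at its underside.
- bowl_black: Bystander: black bowl, diameter 90, 42 high, at the back; origin at its underside.
- vase: Bystander: olive vase, diameter 80, 120 high; origin at its underside.
- spray_can: Bystander: yellow can, diameter 60, 160 high; origin at its underside.
Things that resemble listed ones, but are neither listed nor needed, are in the scene too. What is shaped like the lid but orange or yellow is not meant.

How it is judged:
On the way, in this order (a step that is already met when the one before it is completed fails the run):
1. the scraper stands fully home in the empty slot, its crossbar on the block (z of paddle in the frame of block_free between 0.096 and 0.104 m and x of paddle in the frame of block_free between -0.006 and 0.006 m and y of paddle in the frame of block_free between -0.005 and 0.005 m and angle between the x axis of paddle and the x axis of block_free, either way round below 0.12 rad and angle between paddle's own z axis and vertical below 0.06 rad), for 0.2 s.
2. after that, the lid sits seated and level on the crock (z of lid in the frame of crock between 0.089 and 0.097 m and horizontal distance between lid and crock below 0.008 m and angle between lid's own z axis and vertical below 0.06 rad), for 0.2 s.
At the end, for the whole second after the job is handed in: Scraper home in the empty slot: crossbar within 4 mm of the block top, 6 mm along and 5 mm across of centre, 0.12 rad of the slot, tilt < 0.06 rad; lid origin 89-97 mm above the upright crock's (0.05 rad), within 8 mm of its axis, tilt < 0.06 rad; all three at rest (all of step 1 and all of step 2 and linear speed of each of paddle, lid, crock below 0.02 m/s and angle between crock's own z axis and vertical below 0.05 rad); the robot touches nothing.
It fails at once if the scraper is dropped (falls faster than 0.5 m/s with no finger on it) (linear speed of paddle above 0.5 m/s and contact force between the fingers and paddle below 0.2 N).
It fails at once if the lid is dropped (falls faster than 0.5 m/s with no finger on it) (linear speed of lid above 0.5 m/s and contact force between the fingers and lid below 0.2 N).
It fails at once if the crock is tipped by more than 0.25 rad or shifted by more than 50 mm (angle between crock's own z axis and vertical above 0.25 rad or distance of crock from where it was at the start of the episode above 0.05 m).
It fails at once if another scraper is moved by more than 20 mm, or a pot or can by more than 30 mm (distance of any of scraper_black, scraper_red from where it was at the start of the episode above 0.02 m or distance of any of bowl_red, bowl_black, vase, spray_can from where it was at the start of the episode above 0.03 m).
It also fails if it takes over 72 s, if anything falls off the work surface, if the arm or the gripper's body presses on something with over 40 N, if the wrist force passes 120 N, or if a joint passes its speed limit or range.

## Robot

A 6-joint arm with a two-finger parallel gripper is mounted at the origin on the work surface. World frame = base frame: x ahead of the robot, y to its left, z up, the work surface at z = 0. Lengths are in m, angles in rad, forces in N, time in s.
With the tool pointing down it reaches from about 0.25 to 0.775 m from the base axis. Payload 4 kg.
Tool frame: the origin (TCP) lies midway between the tips of the shut fingers; the grasp point (between the pads) lies 19 mm behind it (grip_point_offset is the distance from the TCP to the grasp point, in m); z points along the fingers, y is the line along which they close (so a half turn about z gives the same grasp; the last joint's range is limited). The gripper opens to 94 mm and grips with 3 to 60 N. Pads are 16 mm wide; open, the fingers measure 119 mm over their backs; the gripper's body (75 mm by 177 mm) begins 78 mm behind the grasp point.
Start: joints at [1.121, 0.087, 1.371, -0, 1.684, -0.103], TCP at [0.187, 0.517, 0.206] pointing down, gripper open.
Joint ranges: [-3.1, 3.1], [-0.76, 2.03], [0.27, 2.55], [-1.08, 4.22], [0.17, 2.65], [-2.57, 2.57]. Speed limits (rad/s): [2.79, 2.79, 3.14, 3.14, 3.14, 3.14].

## Interface

Orientations are given as [roll, pitch, yaw] about the fixed x, y, z axes, in that order (R = Rz(yaw) Ry(pitch) Rx(roll)).
In Python, from bench import * gives the robot as it stands.
- The arm moves only by the tool carry_out, never from a script. Its argument "commands" is a list of rows, each a list of 6 numbers: the shift along the tool's x, y, z in m, then the turn, a rotation vector about the tool's x, y, z in rad. In form: [[tx, ty, tz, rx, ry, rz], ...]. A call has exactly 5 rows; each row is the pose to reach, as a shift and turn from the pose commanded when the call began, along the tool's axes at that moment; what a row does not reach only later rows make up. A row lasts 1/10 s, in which the tool goes at most 50 mm and 8.59 degrees, less where a joint would pass 70% of its speed; a pose out of reach is approached as far as the arm can. A call with a gripper value outside its range is refused whole. "jaw" is the opening, from 0 (shut) to 1 (fully open), set as the call begins (left out, the last holds). The fingers move at their own pace and stop on an object; the grip force is fixed at half the most. Time passes only in rows, so rows that repeat a pose let the fingers close, or fill a call up. It gives the time, the measured TCP pose, the force, the opening and the grip force at its end, in the units of the state.
- get_obs(): the state, without advancing time (a new reading comes with each control period).
- snapshot(name): name is "scene" or "top" or "wrist"; returns a dict with "img" (480x640x3 uint8, red, green, blue), "range_z" (480x640 float32, m along the optical axis (not along the pixel's ray), 0 where there is no reading), "fx", "fy", "cx", "cy" (pixels), "distortion" ([k1, k2, p1, p2, k3] as OpenCV has them; the pictures are not rectified), "R" (3x3) and "t" (3): a world point X has camera coordinates R X + t. Camera axes: x right, y down, z forward; pixel columns grow to the right and rows downward; lengths in m; the calibration is good to about 2 mm. A picture is of the moment at which its call begins.
- close_job(): hands the job in; it is judged then, once.
The state is a dict: "time": time; "joint_positions": joint angles; "qvel": joint speeds; "joint_torque": joint torques, N m; "tool_pos": TCP position; "ee_rot": TCP orientation; "wrist_force": force on the tool from outside, world axes, zero at the start; "wrist_torque": the same for the moment, N m; "width": finger opening in m; "finger_force": force on a finger pad.
Only numpy, scipy, OpenCV 4.12 (cv2) and the standard library are available. Lean on these libraries where they do the work, as an engineer would, in place of code of your own. Each camera call takes 0.05 s, during which the arm holds its last target. There are 200 camera calls.

## Working session

There is one attempt and no reset: what is moved stays moved. The work goes in short steps, Python scripts to look and compute and a tool call to move; the robot and the scene stay as the last step left them, time stands still between calls to the robot, and variables do not carry over. Pictures are saved under pics/ and viewed, at most 10 in all, crops included, and the job is handed in when it is done.

Besides the shell and the picture viewer there is one more tool, called by a JSON object that holds its "api" and its "payload", one argument or row to a line. carry_out: Moves the arm, as the interface text tells. Its arguments: {"type":"object","properties":{"commands":{"type":"array","items":{"type":"array","items":{"type":"number"}}},"jaw":{"type":"number"}},"required":["commands"]}

```bash
mkdir -p pics; ls; cat > h.py <<'E'
from bench import *
import numpy as np, cv2, pickle
from scipy.spatial.transform import Rotation as Ro
def snap(n,save=None):
    s=snapshot(n)
    if save: cv2.imwrite(f'pics/{save}.png',s['img'][:,:,::-1])
    return s
def K(s): return np.array([[s['fx'],0,s['cx']],[0,s['fy'],s['cy']],[0,0,1]]),np.array(s['distortion'])
def ray(s,uv):
    k,d=K(s); p=cv2.undistortPoints(np.array(uv,float).reshape(-1,1,2),k,d).reshape(-1,2)
    R=np.array(s['R']);t=np.array(s['t'])
    return -R.T@t, np.c_[p,np.ones(len(p))]@R
def onplane(s,uv,z):
    c,v=ray(s,uv); return c+v*((z-c[2])/v[:,2])[:,None]
def cloud(s):
    v,u=np.mgrid[0:480,0:640]; c,d=ray(s,np.c_[u.ravel(),v.ravel()])
    return (c+d*s['range_z'].reshape(-1,1)).reshape(480,640,3)
def proj(s,X):
    k,d=K(s); return cv2.projectPoints(np.array(X,float).reshape(-1,1,3),cv2.Rodrigues(np.array(s['R']))[0],np.array(s['t']),k,d)[0].reshape(-1,2)
E
python3 - <<'E'
from h import *
for n in('scene','top','wrist'):
    s=snap(n,n); pickle.dump(s,open(n+'.pkl','wb')); print(n,s['fx'],s['distortion'],-np.array(s['R']).T@s['t'],np.array(s['R'])[2])
o=get_obs(); print(o)
E
```

```text
pics
scene 450.31643621954584 [-0.09880111  0.          0.          0.          0.        ] [0.84496179 0.44857165 0.74697659] [-0.38320603 -0.53507484 -0.75289312]
top 437.3062072969815 [-0.09474867  0.          0.          0.          0.        ] [0.45059198 0.01044935 1.04609135] [ 0.09397225  0.0202332  -0.99536919]
wrist 363.2876415336016 [-0.05156771  0.          0.          0.          0.        ] [0.11520048 0.54323256 0.38349476] [ 0.24491397 -0.0905421  -0.96530786]
{'time': 0.15, 'joint_positions': array([ 1.12086895e+00,  8.77850100e-02,  1.37186945e+00, -1.60916955e-05,
        1.68360575e+00, -1.03092137e-01]), 'qvel': array([ 0.00070676,  0.00028381, -0.00428416,  0.00036064,  0.00093267,
       -0.0001049 ]), 'joint_torque': array([ 2.16994747e-03, -3.40642226e+01, -3.02793002e+01,  7.19300355e-02,
        3.04917293e-02, -1.43938410e-04]), 'tool_pos': array([0.18678282, 0.51687346, 0.20459228]), 'ee_rot': array([-3.13993231e+00, -1.55699288e-04,  2.79475549e+00]), 'wrist_force': array([0.51206808, 0.52587712, 0.14576288]), 'wrist_torque': array([ 0.03634102, -0.01243585, -0.04886118]), 'finger_force': 0.0, 'width': 0.09414500121958187}
```

View pics/top.png

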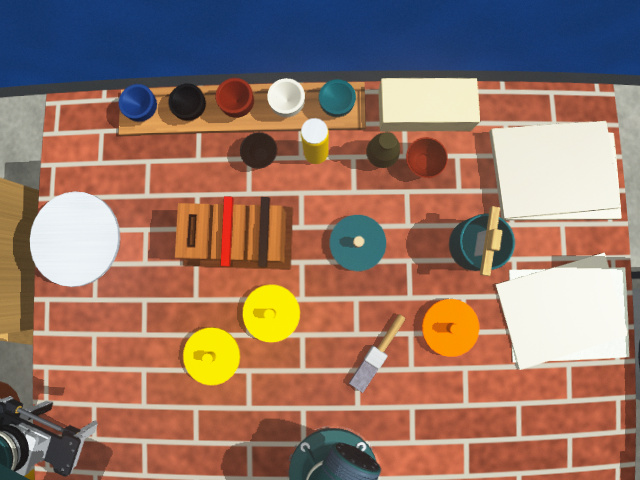

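View pics/scene.png

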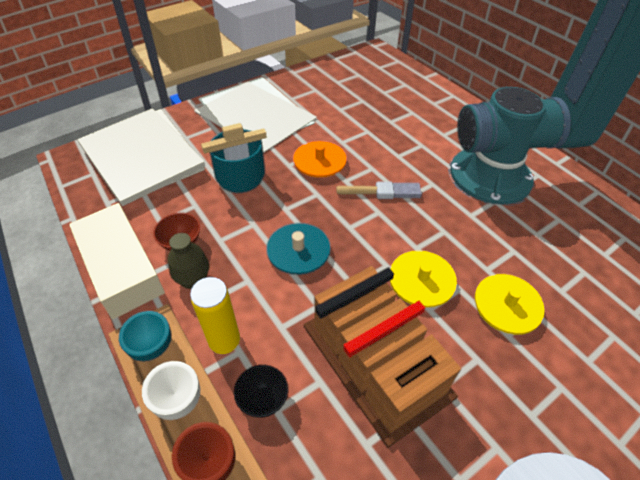

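The top view shows the crock and pale scraper at about (485,240), the teal lid at (357,242) and the rack at (180–292, 205–265), with its empty slot at (192,230). The other lid-shaped things are yellow at (211,356) and (271,313) and orange at (451,327). The teal one at (357,242) with the pale knob is meant; the bowl at (337,97) is teal but isn't a lid. Next I'll enlarge these and measure.

```bash
python3 - <<'E'
from h import *
s=pickle.load(open('top.pkl','rb')); c=pickle.load(open('scene.pkl','rb'))
im=s['img'];ic=c['img']
a=cv2.resize(im[195:285,160:300],(800,514),interpolation=cv2.INTER_CUBIC)[:,:400]
b=cv2.resize(im[195:285,430:530],(400,360)); d=cv2.resize(ic[110:200,190:290],(400,360)); l=cv2.resize(im[205:275,320:395],(400,373))
out=np.zeros((600,800,3),np.uint8); out[:300,:400]=cv2.resize(im[195:285,165:285],(400,300)); out[:300,400:]=cv2.resize(b,(400,300)); out[300:,400:]=cv2.resize(d,(400,300)); out[300:,:400]=cv2.resize(l,(400,300))
cv2.imwrite('pics/crop.png',out[:,:,::-1])
for n,S in(('top',s),('scene',c)):
    P=cloud(S); Z=P[...,2]; ok=S['range_z']>0
    def st(m,t):
        q=P[m&ok]; 
        if len(q): print(n,t,len(q),np.median(q,0).round(4),q.min(0).round(3),q.max(0).round(3))
        return q
    reg=(P[...,0]>.3)&(P[...,0]<.6)&(P[...,1]<-.15)&(P[...,1]>-.38)
    st(reg&(Z>.143)&(Z<.17),'grip'); q=st(reg&(Z>.113)&(Z<.133),'bar')
    if len(q):
        q=q[:,:2].astype(np.float32); print(cv2.minAreaRect(q))
    reg=(P[...,0]>.3)&(P[...,0]<.6)&(P[...,1]<.15)&(P[...,1]>-.1)
    st(reg&(Z>.01)&(Z<.03),'lid'); st(reg&(Z>.044)&(Z<.07),'knob')
    reg=(P[...,0]>.3)&(P[...,0]<.6)&(P[...,1]<.5)&(P[...,1]>.1)
    q=st(reg&(Z>.105)&(Z<.12),'blk'); print(cv2.minAreaRect(q[:,:2].astype(np.float32)))
E
```

```text
top grip 220 [ 0.5289 -0.3402  0.1522] [ 0.508 -0.356  0.143] [ 0.552 -0.328  0.157]
top bar 499 [ 0.5097 -0.3372  0.1223] [ 0.457 -0.364  0.113] [ 0.599 -0.319  0.133]
((0.5287578701972961, -0.3415648639202118), (0.019697148352861404, 0.14512144029140472), 79.09667205810547)
top lid 3813 [ 0.4978 -0.0042  0.0197] [ 0.311 -0.1    0.01 ] [0.6  0.15 0.03]
top knob 227 [0.5299 0.1093 0.0541] [ 0.367 -0.074  0.044] [0.599 0.15  0.07 ]
top blk 3579 [0.5483 0.2381 0.1119] [0.48  0.106 0.105] [0.6  0.34 0.12]
((0.5442761778831482, 0.22400927543640137), (0.2299344837665558, 0.12005145847797394), 87.3424301147461)
scene grip 170 [ 0.531  -0.3382  0.1525] [ 0.508 -0.355  0.143] [ 0.553 -0.329  0.157]
scene bar 510 [ 0.5295 -0.3372  0.1229] [ 0.454 -0.367  0.113] [ 0.6   -0.319  0.133]
((0.5283715724945068, -0.3420804738998413), (0.02365325391292572, 0.1471499502658844), 77.6302261352539)
scene lid 3417 [ 0.4947 -0.0153  0.0209] [ 0.308 -0.1    0.011] [0.6  0.15 0.03]
scene knob 237 [0.3862 0.1283 0.0544] [ 0.363 -0.077  0.044] [0.55  0.15  0.058]
scene blk 6121 [0.5502 0.2496 0.1119] [0.481 0.104 0.105] [0.6   0.339 0.12 ]
((0.5434610843658447, 0.22182975709438324), (0.232822448015213, 0.1202685609459877), 88.18815612792969)
```

View pics/crop.png

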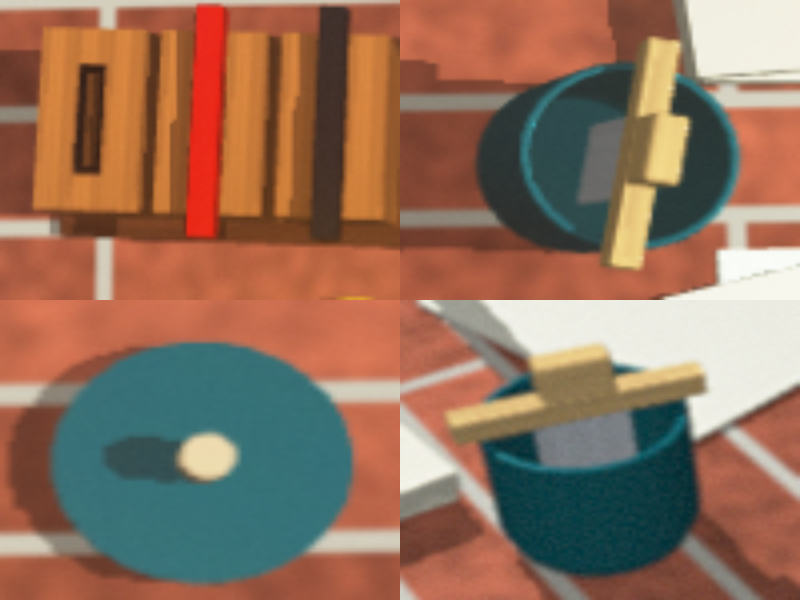

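The crop confirms the objects. The empty slot with its black mouth is in the leftmost block, next to red. The pale T-handled scraper lies across the teal crock, off-centre, and the teal lid has a pale knob. Now I'll take exact poses.

```bash
cat > m.py <<'E'
from h import *
from scipy.optimize import least_squares
def circ(q,r): return least_squares(lambda p:np.hypot(q[:,0]-p[0],q[:,1]-p[1])-r,q.mean(0)[:2],loss='soft_l1',f_scale=.001)
def rect(q):
    (x,y),(w,h),a=cv2.minAreaRect((q[:,:2]*1000).astype(np.float32))
    if w<h: a+=90;w,h=h,w
    a=(a+90)%180-90
    return np.round([x,y,w,h,a],1)
def big(m,near=None):
    n,l,st,ct=cv2.connectedComponentsWithStats(m.astype(np.uint8)); return l==1+np.argmax(st[1:,4])
def measure(n,s):
    P=cloud(s);Z=P[...,2];X=P[...,0];Y=P[...,1];ok=s['range_z']>0;im=s['img'].astype(int)
    hsv=cv2.cvtColor(s['img'],cv2.COLOR_RGB2HSV)
    def contour(m,z):
        c=max(cv2.findContours(m.astype(np.uint8),cv2.RETR_EXTERNAL,cv2.CHAIN_APPROX_NONE)[0],key=cv2.contourArea)
        return onplane(s,c.reshape(-1,2),z)
    teal=(hsv[...,0]>80)&(hsv[...,0]<105)&(hsv[...,1]>90)
    m=big(teal&(Z>.012)&(Z<.028)&(abs(Y)<.15)&(X>.3)&(X<.6))
    if m.sum()>200:
        q=contour(m,.02);f=circ(q,.067);print(n,'lid',f.x.round(4),np.sqrt(2*f.cost/len(q)).round(4))
        k=ok&(Z>.048)&(Z<.06)&(np.hypot(X-f.x[0],Y-f.x[1])<.03); print(n,'knobtop',P[k].mean(0).round(4),k.sum())
    w=ok&teal&(Z>.02)&(Z<.1)&(Y<-.2)&(Y>-.45)&(X>.4)&(X<.65)
    q=P[w]; f=circ(q,.062); r=np.hypot(*(q[:,:2]-f.x).T); q=q[r>.0585]; f=circ(q,.062); print(n,'crock wall',f.x.round(4),len(q),np.std(np.hypot(*(q[:,:2]-f.x).T)).round(4))
    w=ok&teal&(Z>.101)&(Z<.11)&(np.hypot(X-f.x[0],Y-f.x[1])<.08)
    if w.sum()>20: f=circ(P[w],.059); print(n,'crock rim',f.x.round(4),w.sum())
    wood=(hsv[...,0]>12)&(hsv[...,0]<32)&(hsv[...,1]>60)&(hsv[...,2]>90)
    near=(Y<-.25)&(Y>-.42)&(X>.42)&(X<.64)
    b=wood&near&(abs(Z-.123)<.006); g=wood&near&(abs(Z-.153)<.006)
    if b.sum()>50: print(n,'bar',rect(onplane(s,np.argwhere(b)[:,::-1],.123)),'grip',rect(onplane(s,np.argwhere(g)[:,::-1],.153)), P[b][:,2].mean().round(4),P[g][:,2].mean().round(4))
    t=ok&(abs(Z-.112)<.004)&(Y>.08)&(Y<.36)&(X>.46)&(X<.63)
    print(n,'row',rect(onplane(s,np.argwhere(t)[:,::-1],.112)))
    d=(hsv[...,2]<75)&(Y>.26)&(Y<.35)&(X>.49)&(X<.6)
    if d.sum()>20: d=big(d); print(n,'slot',rect(contour(d,.112)))
if __name__=='__main__':
    for n in('top','scene'): measure(n,pickle.load(open(n+'.pkl','rb')))
E
python3 m.py
```

```text
top lid [ 0.5388 -0.064 ] 0.0021
top knobtop [ 0.5381 -0.0629  0.0538] 86
top crock wall [ 0.5354 -0.3378] 7 0.0015
top crock rim [ 0.5306 -0.3402] 313
top bar [ 530.8 -341.2  149.3   20.3  -11.2] grip [ 529.6 -340.4   44.3   20.7  -12.4] 0.1224 0.152
top row [559.3 223.2 230.9 148.   86.6]
top slot [561.8 303.1  68.1  15.6  -2.7]
scene lid [ 0.5383 -0.0632] 0.0015
scene knobtop [ 0.5389 -0.0647  0.0544] 102
scene crock wall [ 0.5284 -0.3418] 1270 0.0012
scene crock rim [ 0.5298 -0.3401] 208
scene bar [ 530.4 -340.   148.4   28.9  -12.2] grip [ 531.9 -338.7   44.    26.3  -10.5] 0.1228 0.1526
scene row [555.5 221.8 236.6 145.8 -89.6]
scene slot [5.864e+02 3.576e+02 9.450e+01 1.230e+01 4.000e-01]
```

```bash
cat > go.py <<'E'
from h import *
import sys
# args: x y z yaw_deg -> total shift/turn in tool axes from the present pose
a=list(map(float,sys.argv[1:5])); o=get_obs()
R=Ro.from_euler('xyz',o['ee_rot']); T=Ro.from_euler('xyz',[np.pi,0,np.radians(a[3])])
print('pos',o['tool_pos'].round(4),'rpy',o['ee_rot'].round(3),'t',o['time'],'w',o['width'].round(4),'F',o['wrist_force'].round(1))
print('shift',R.inv().apply(np.array(a[:3])-o['tool_pos']).round(4),'turn',(R.inv()*T).as_rotvec().round(4))
print('after-turn axes shift',T.inv().apply(np.array(a[:3])-o['tool_pos']).round(4))
E
python3 go.py .53 -.30 .26 168.3
```

```text
Traceback (most recent call last):
  File "go.py", line 6, in <module>
    print('pos',o['tool_pos'].round(4),'rpy',o['ee_rot'].round(3),'t',o['time'],'w',o['width'].round(4),'F',o['wrist_force'].round(1))
                                                                                    ^^^^^^^^^^^^^^^^
AttributeError: 'float' object has no attribute 'round'
```

```bash
sed -i "s/o\['width'\].round(4)/round(o['width'],4)/" go.py; python3 go.py .53 -.34 .25 168.3
```

```text
pos [0.1868 0.5169 0.2046] rpy [-3.14  -0.     2.795] t 0.15 w 0.0941 F [0.5 0.5 0.1]
shift [-0.614  -0.6893 -0.0444] turn [-0.0016 -0.0003 -0.1426]
after-turn axes shift [-0.5098 -0.7695 -0.0454]
```

{"api": "carry_out", "payload": {
  "commands": [
    [-0.031, -0.034, -0.01, 0, 0, -0.03],
    [-0.061, -0.069, -0.02, 0, 0, -0.06],
    [-0.092, -0.103, -0.03, 0, 0, -0.09],
    [-0.123, -0.138, -0.04, 0, 0, -0.12],
    [-0.153, -0.172, -0.045, 0, 0, -0.143]
  ],
  "jaw": 0.6
}}

```text
time: 0.65
tool_pos: [0.2727, 0.3019, 0.2512]
ee_rot: [3.141, 0.001, 2.94]
wrist_force: [0.0, 0.7, -0.2]
width: 0.0584
finger_force: 0.0
```

{"api": "carry_out", "payload": {
  "commands": [
    [-0.025, -0.038, 0, 0, 0, 0],
    [-0.051, -0.077, 0, 0, 0, 0],
    [-0.076, -0.115, 0, 0, 0, 0],
    [-0.102, -0.154, 0, 0, 0, 0],
    [-0.127, -0.192, 0, 0, 0, 0]
  ]
}}

```text
time: 1.15
tool_pos: [0.358, 0.088, 0.2504]
ee_rot: [3.141, 0.001, 2.938]
wrist_force: [0.7, -0.2, -1.1]
width: 0.056
finger_force: 0.0
```

{"api": "carry_out", "payload": {
  "commands": [
    [-0.025, -0.038, 0, 0, 0, 0],
    [-0.051, -0.077, 0, 0, 0, 0],
    [-0.076, -0.115, 0, 0, 0, 0],
    [-0.102, -0.154, 0, 0, 0, 0],
    [-0.127, -0.192, 0, 0, 0, 0]
  ]
}}

```text
time: 1.65
tool_pos: [0.4436, -0.126, 0.2502]
ee_rot: [3.141, -0.0, 2.937]
wrist_force: [0.3, -0.0, 0.9]
width: 0.0568
finger_force: 0.0
```

{"api": "carry_out", "payload": {
  "commands": [
    [-0.025, -0.038, 0, 0, 0, 0],
    [-0.051, -0.077, 0, 0, 0, 0],
    [-0.076, -0.115, 0, 0, 0, 0],
    [-0.102, -0.154, 0, 0, 0, 0],
    [-0.127, -0.192, 0, 0, 0, 0]
  ]
}}

```text
time: 2.15
tool_pos: [0.5292, -0.3395, 0.2497]
ee_rot: [3.141, -0.001, 2.937]
wrist_force: [0.7, -0.5, 0.3]
width: 0.0567
finger_force: 0.0
```

```bash
python3 - <<'E'
from h import *; from m import rect,circ
s=snap('wrist','w1'); P=cloud(s);Z=P[...,2]
hsv=cv2.cvtColor(s['img'],cv2.COLOR_RGB2HSV)
wood=(hsv[...,0]>12)&(hsv[...,0]<32)&(hsv[...,1]>60)&(hsv[...,2]>90)
b=wood&(abs(Z-.123)<.006); g=wood&(abs(Z-.153)<.006)
print(rect(onplane(s,np.argwhere(b)[:,::-1],.123)),rect(onplane(s,np.argwhere(g)[:,::-1],.153)),P[b].mean(0),P[g].mean(0))
teal=(hsv[...,0]>80)&(hsv[...,0]<105)&(hsv[...,1]>90); w=teal&(Z>.101)&(Z<.11); f=circ(P[w],.059);print('rim',f.x,w.sum())
E
```

```text
[ 529.9 -342.7  147.6   17.6  -11.4] [ 529.2 -342.9   43.6   18.5  -10.9] [ 0.52065446 -0.34139747  0.12288488] [ 0.52923069 -0.34326578  0.15265502]
rim [ 0.52934781 -0.34022048] 1273
```

View pics/w1.png

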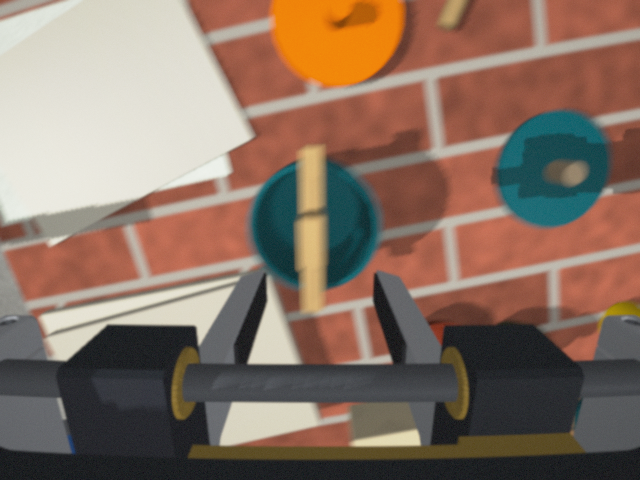

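The wrist view shows the bar at (312,230), running across the crock mouth between the two fingers at (255,300) and (385,300), and well aligned. I'll descend now.

{"api": "carry_out", "payload": {
  "commands": [
    [-0.001, -0.002, 0.03, 0, 0, 0],
    [-0.001, -0.002, 0.065, 0, 0, 0],
    [-0.001, -0.002, 0.095, 0, 0, 0],
    [-0.001, -0.002, 0.117, 0, 0, 0],
    [-0.001, -0.002, 0.129, 0, 0, 0]
  ]
}}

```text
time: 2.7
tool_pos: [0.5281, -0.3386, 0.1179]
ee_rot: [3.139, -0.005, 2.938]
wrist_force: [-0.4, 0.0, -0.4]
width: 0.0561
finger_force: 0.0
```

{"api": "carry_out", "payload": {
  "commands": [
    [0, 0, 0, 0, 0, 0],
    [0, 0, 0, 0, 0, 0],
    [0, 0, 0, 0, 0, 0],
    [0, 0, 0, 0, 0, 0],
    [0, 0, 0, 0, 0, 0]
  ],
  "jaw": 0
}}

```text
time: 3.2
tool_pos: [0.53, -0.3407, 0.123]
ee_rot: [-3.139, 0.002, 2.938]
wrist_force: [-0.3, -2.7, -2.3]
width: 0.0198
finger_force: 21.9
```

{"api": "carry_out", "payload": {
  "commands": [
    [0, 0, -0.008, 0, 0, 0],
    [0, 0, -0.025, 0, 0, 0],
    [0, 0, -0.05, 0, 0, 0],
    [0, 0, -0.08, 0, 0, 0],
    [0, 0, -0.11, 0, 0, 0]
  ]
}}

```text
time: 3.7
tool_pos: [0.5291, -0.3395, 0.2322]
ee_rot: [3.141, -0.001, 2.938]
wrist_force: [0.1, -0.1, -1.8]
width: 0.0198
finger_force: 30.0
```

```bash
python3 go.py .561 .22 .27 177
```

```text
pos [ 0.5291 -0.3395  0.2322] rpy [ 3.141e+00 -1.000e-03  2.938e+00] t 3.7 w 0.0198 F [ 0.1 -0.1 -1.8]
shift [ 0.082   0.5544 -0.0372] turn [ 0.001  -0.0012 -0.1514]
after-turn axes shift [-0.0026  0.5604 -0.0378]
```

{"api": "carry_out", "payload": {
  "commands": [
    [0.003, 0.02, -0.01, 0, 0, -0.03],
    [0.008, 0.056, -0.02, 0, 0, -0.06],
    [0.014, 0.1, -0.03, 0, 0, -0.09],
    [0.02, 0.143, -0.036, 0, 0, -0.12],
    [0.027, 0.185, -0.037, 0, 0, -0.151]
  ]
}}

```text
time: 4.2
tool_pos: [0.5402, -0.1502, 0.2687]
ee_rot: [3.141, 0.0, 3.092]
wrist_force: [1.4, 0.7, -2.0]
width: 0.0195
finger_force: 30.0
```

{"api": "carry_out", "payload": {
  "commands": [
    [0, 0.04, 0, 0, 0, 0],
    [0, 0.08, 0, 0, 0, 0],
    [0, 0.12, 0, 0, 0, 0],
    [-0.001, 0.16, 0, 0, 0, 0],
    [-0.001, 0.2, 0, 0, 0, 0]
  ]
}}

```text
time: 4.7
tool_pos: [0.5507, 0.0494, 0.2676]
ee_rot: [3.141, -0.002, 3.091]
wrist_force: [0.5, -0.4, -2.3]
width: 0.0197
finger_force: 30.0
```

{"api": "carry_out", "payload": {
  "commands": [
    [0, 0.045, 0, 0, 0, 0],
    [0, 0.09, 0, 0, 0, 0],
    [-0.001, 0.13, 0, 0, 0, 0],
    [-0.001, 0.16, 0, 0, 0, 0],
    [-0.001, 0.174, 0, 0, 0, 0]
  ]
}}

```text
time: 5.2
tool_pos: [0.5605, 0.2237, 0.2671]
ee_rot: [3.141, -0.003, 3.094]
wrist_force: [0.7, -1.5, -1.9]
width: 0.02
finger_force: 30.0
```

```bash
python3 - <<'E'
from h import *; from m import rect,circ,big
s=snap('wrist','w2'); pickle.dump(s,open('w2.pkl','wb')); P=cloud(s);Z=P[...,2]
o=get_obs(); print(o['tool_pos'],o['ee_rot'])
hsv=cv2.cvtColor(s['img'],cv2.COLOR_RGB2HSV)
wood=(hsv[...,0]>12)&(hsv[...,0]<32)&(hsv[...,1]>60)&(hsv[...,2]>90)
tp=o['tool_pos']; zb=tp[2]-.016+.018; zg=zb+.03
near=np.abs(P[...,1]-tp[1])<.05
b=near&(abs(Z-zb)<.008); g=near&(abs(Z-zg)<.006)
for q,z in((b,zb),(g,zg)):
    if q.sum()>20: print(rect(onplane(s,np.argwhere(q)[:,::-1],np.median(Z[q]))),np.median(Z[q]),z)
d=(hsv[...,2]<75)&(abs(P[...,0]-.561)<.06)&(abs(P[...,1]-.303)<.04); print(d.sum())
if d.sum()>20:
    d=big(d); print('slot',rect(onplane(s,np.argwhere(d)[:,::-1],.112)))
E
```

```text
[0.56070934 0.22442563 0.26715949] [ 3.14013983e+00 -2.62544734e-03  3.09442864e+00]
[560.  222.9 148.5  45.  -13.4] 0.26729769145854665 0.2691594863671393
[559.1 225.   43.2  43.1  38. ] 0.29697022322437083 0.2991594863671393
6026
slot [876.4 543.8 148.8  51.7  82.5]
```

View pics/w2.png

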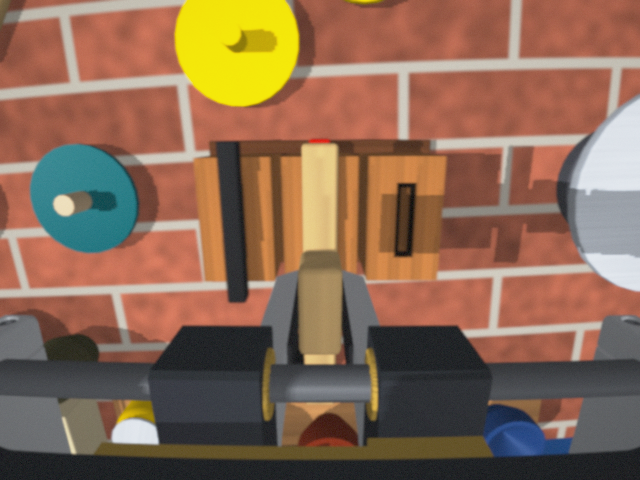

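The wrist view shows the empty slot at (405,220) and its block at about (363–445, 155–280). The held bar is at (320,200) and the grip at (320,300). Now I'll measure both precisely.

```bash
python3 - <<'E'
from h import *; from m import rect,big
s=pickle.load(open('w2.pkl','rb')); P=cloud(s);Z=P[...,2]
hsv=cv2.cvtColor(s['img'],cv2.COLOR_RGB2HSV)
win=np.zeros((480,640),bool); win[165:275,385:428]=1
for th in(60,80,100):
    d=big((hsv[...,2]<th)&win)
    c=max(cv2.findContours(d.astype(np.uint8),cv2.RETR_EXTERNAL,cv2.CHAIN_APPROX_NONE)[0],key=cv2.contourArea).reshape(-1,2)
    print('slot',th,rect(onplane(s,c,.112)),d.sum())
# block row top points
t=(abs(Z-.112)<.005); win[:]=0; win[150:290,190:450]=1
t=big(t&win); print('row',rect(onplane(s,np.argwhere(t)[:,::-1],.112)))
# bar: per-row left/right edges by depth/colour
win[:]=0; win[146:245,296:345]=1
b=big(win&(Z>.25)&(Z<.285)&(hsv[...,1]>50)&(hsv[...,2]>130)); zb=np.median(Z[b]); Q=onplane(s,np.argwhere(b)[:,::-1],zb); print('bar',rect(Q),zb)
win[:]=0; win[245:360,290:350]=1
g=big(win&(Z>.288)&(Z<.305)&(hsv[...,0]<32)&(hsv[...,1]>50)); print('grip',rect(onplane(s,np.argwhere(g)[:,::-1],np.median(Z[g]))),np.median(Z[g]))
E
```

```text
slot 60 [561.7 304.2  68.6  15.7  -2.5] 596
slot 80 [561.7 304.3  68.6  17.   -2.3] 912
slot 100 [562.2 304.3  69.6  18.4  -2.4] 1348
row [561.5 302.7 120.8  70.5  -2.4]
bar [511.9 226.2  48.9  17.8  -2.7] 0.26727098189591736
grip [558.8 224.1  45.7  20.7  -3.2] 0.2968633711052603
```

{"api": "carry_out", "payload": {
  "commands": [
    [0, 0.025, 0, 0, 0, -0.003],
    [0.001, 0.05, 0, 0, 0, -0.006],
    [0.001, 0.07, 0, 0, 0, -0.006],
    [0.001, 0.08, 0.01, 0, 0, -0.006],
    [0.001, 0.08, 0.02, 0, 0, -0.006]
  ]
}}

```text
time: 5.75
tool_pos: [0.5654, 0.3006, 0.2474]
ee_rot: [-3.141, -0.0, 3.096]
wrist_force: [0.2, 0.2, -2.0]
width: 0.0198
finger_force: 30.0
```

{"api": "carry_out", "payload": {
  "commands": [
    [0, 0, 0.01, 0, 0, 0],
    [0, 0, 0.02, 0, 0, 0],
    [0, 0, 0.03, 0, 0, 0],
    [0, 0, 0.03, 0, 0, 0],
    [0, 0, 0.03, 0, 0, 0]
  ]
}}

```text
time: 6.25
tool_pos: [0.5654, 0.2996, 0.2182]
ee_rot: [-3.141, -0.001, 3.094]
wrist_force: [-0.2, 0.2, -1.1]
width: 0.0197
finger_force: 30.0
```

```bash
python3 go.py .562 .3038 .13 177.6; python3 - <<'E'
from h import *
snap('wrist','w3'); s=snap('scene'); 
cv2.imwrite('pics/s3.png',cv2.resize(s['img'][280:450,290:510],(800,600),interpolation=cv2.INTER_CUBIC)[:,:,::-1])
o=get_obs();print(o['tool_pos'],o['ee_rot'])
E
```

```text
pos [0.5654 0.2996 0.2182] rpy [-3.141e+00 -1.000e-03  3.094e+00] t 6.25 w 0.0197 F [-0.2  0.2 -1.1]
shift [0.0036 0.0041 0.0882] turn [-0.0003 -0.0005 -0.0055]
after-turn axes shift [0.0036 0.004  0.0882]
[0.56579664 0.30001524 0.21930892] [3.14096112e+00 1.32421982e-03 3.09447575e+00]
```

View pics/s3.png

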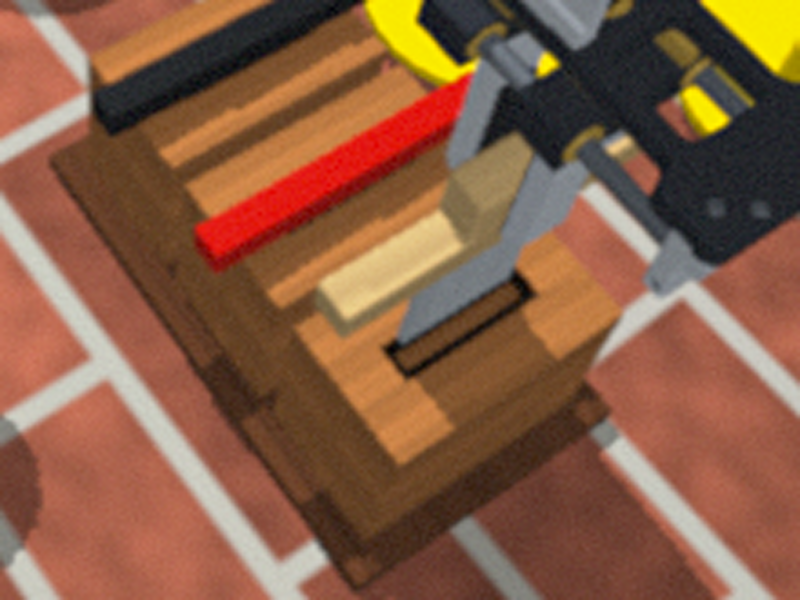

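The scene crop shows the blade just above the slot mouth, roughly along it but a few mm short towards the red scraper. The measured TCP agrees: it's 3 to 4 mm off the target. I'll correct that first.

{"api": "carry_out", "payload": {
  "commands": [
    [0.001, 0.001, 0, 0, 0, -0.002],
    [0.002, 0.002, 0, 0, 0, -0.004],
    [0.003, 0.003, 0, 0, 0, -0.004],
    [0.003, 0.004, 0, 0, 0, -0.004],
    [0.003, 0.004, 0, 0, 0, -0.004]
  ]
}}

```text
time: 6.85
tool_pos: [0.5626, 0.3045, 0.2186]
ee_rot: [3.141, 0.0, 3.099]
wrist_force: [-0.2, 0.6, -0.9]
width: 0.0201
finger_force: 30.0
```

```bash
python3 go.py .563 .304 .13 177.6; python3 - <<'E'
from h import *; from m import rect,big
s=snap('wrist','w4'); o=get_obs();print(o['tool_pos'],o['ee_rot'])
P=cloud(s);Z=P[...,2];hsv=cv2.cvtColor(s['img'],cv2.COLOR_RGB2HSV); tz=o['tool_pos'][2]
print(np.array(s['t']))
win=np.zeros((480,640),bool); win[140:245,290:350]=1
b=big(win&(abs(Z-tz)<.008)&(hsv[...,1]>50)&(hsv[...,2]>80)); print('bar',rect(onplane(s,np.argwhere(b)[:,::-1],np.median(Z[b]))),np.median(Z[b]))
win[:]=0; win[245:360,290:350]=1
g=big(win&(abs(Z-tz-.03)<.008)&(hsv[...,0]<32)&(hsv[...,1]>50)); print('grip',rect(onplane(s,np.argwhere(g)[:,::-1],np.median(Z[g]))),np.median(Z[g]))
t=big((abs(Z-.112)<.005)&(P[...,1]>.26)); print('row',rect(onplane(s,np.argwhere(t)[:,::-1],.112)))
c=snap('scene');P=cloud(c);h=cv2.cvtColor(c['img'],cv2.COLOR_RGB2HSV)
z=tz-.018+.018
b=(abs(P[...,2]-z)<.008)&(abs(P[...,0]-.6)<.05)&(abs(P[...,1]-.3)<.03)&(h[...,0]<32)&(h[...,1]>50)&(h[...,2]>120)
if b.sum()>20: print('scene bar',rect(onplane(c,np.argwhere(b)[:,::-1],np.median(P[b][:,2]))),np.median(P[b][:,2]))
E
```

```text
pos [0.5626 0.3045 0.2186] rpy [3.141 0.    3.099] t 6.85 w 0.0201 F [-0.2  0.6 -0.9]
shift [-0.0004 -0.0005  0.0886] turn [ 0.0002  0.0002 -0.0006]
after-turn axes shift [-0.0004 -0.0005  0.0886]
[0.56258807 0.30437298 0.2184769 ] [3.14158074e+00 7.50388703e-06 3.09905450e+00]
[-0.32831989 -0.56044716  0.26017668]
bar [513.4 306.7  50.4  17.8  -2.4] 0.21847911115031324
grip [561.  305.   45.4  20.7  -3.2] 0.2482812021828801
row [548.6 279.8  95.5  22.4  -2.3]
scene bar [603.4 296.6  72.8  31.8  -1.8] 0.2180588380583105
```

{"api": "carry_out", "payload": {
  "commands": [
    [0, -0.001, 0.005, 0, 0, 0],
    [0, -0.001, 0.01, 0, 0, 0],
    [0, -0.001, 0.015, 0, 0, 0],
    [0, -0.001, 0.02, 0, 0, 0],
    [0, -0.001, 0.025, 0, 0, 0]
  ]
}}

```text
time: 7.45
tool_pos: [0.5625, 0.3032, 0.1928]
ee_rot: [-3.141, -0.0, 3.099]
wrist_force: [0.4, 0.1, -2.1]
width: 0.02
finger_force: 30.0
```

{"api": "carry_out", "payload": {
  "commands": [
    [0, 0, 0.004, 0, 0, 0],
    [0, 0, 0.008, 0, 0, 0],
    [0, 0, 0.012, 0, 0, 0],
    [0, 0, 0.016, 0, 0, 0],
    [0, 0, 0.02, 0, 0, 0]
  ]
}}

```text
time: 7.95
tool_pos: [0.5626, 0.3033, 0.1733]
ee_rot: [3.141, 0.0, 3.099]
wrist_force: [0.5, 0.2, -2.4]
width: 0.02
finger_force: 30.0
```

{"api": "carry_out", "payload": {
  "commands": [
    [0, 0, 0.006, 0, 0, 0],
    [0, 0, 0.012, 0, 0, 0],
    [0, 0, 0.018, 0, 0, 0],
    [0, 0, 0.024, 0, 0, 0],
    [0, 0, 0.03, 0, 0, 0]
  ]
}}

```text
time: 8.45
tool_pos: [0.5625, 0.3032, 0.1429]
ee_rot: [-3.142, -0.0, 3.099]
wrist_force: [-0.5, -0.6, -2.0]
width: 0.0196
finger_force: 30.0
```

{"api": "carry_out", "payload": {
  "commands": [
    [0, 0, 0.003, 0, 0, 0],
    [0, 0, 0.006, 0, 0, 0],
    [0, 0, 0.009, 0, 0, 0],
    [0, 0, 0.012, 0, 0, 0],
    [0, 0, 0.013, 0, 0, 0]
  ]
}}

```text
time: 8.95
tool_pos: [0.5625, 0.3032, 0.1301]
ee_rot: [-3.141, -0.0, 3.099]
wrist_force: [-0.0, 0.1, -2.3]
width: 0.02
finger_force: 30.0
```

{"api": "carry_out", "payload": {
  "commands": [
    [0, 0, 0.0005, 0, 0, 0],
    [0, 0, 0.001, 0, 0, 0],
    [0, 0, 0.0015, 0, 0, 0],
    [0, 0, 0.0015, 0, 0, 0],
    [0, 0, 0.0015, 0, 0, 0]
  ]
}}

```text
time: 9.45
tool_pos: [0.5627, 0.3033, 0.1299]
ee_rot: [3.141, 0.001, 3.099]
wrist_force: [-1.2, -1.1, 2.9]
width: 0.0198
finger_force: 30.0
```

The force has changed from −2.3 N (the scraper's weight) to +2.9 N, so the crossbar is resting on the block. I'll release it and rise.

{"api": "carry_out", "payload": {
  "commands": [
    [0, 0, 0, 0, 0, 0],
    [0, 0, 0, 0, 0, 0],
    [0, 0, 0, 0, 0, 0],
    [0, 0, 0, 0, 0, 0],
    [0, 0, 0, 0, 0, 0]
  ],
  "jaw": 0.45
}}

```text
time: 9.95
tool_pos: [0.5626, 0.3033, 0.1288]
ee_rot: [3.142, -0.0, 3.099]
wrist_force: [0.3, 0.9, -0.3]
width: 0.0421
finger_force: 0.0
```

{"api": "carry_out", "payload": {
  "commands": [
    [0, 0, -0.01, 0, 0, 0],
    [0, 0, -0.03, 0, 0, 0],
    [0, 0, -0.055, 0, 0, 0],
    [0, 0, -0.085, 0, 0, 0],
    [0, 0, -0.12, 0, 0, 0]
  ]
}}

```text
time: 10.45
tool_pos: [0.5622, 0.3031, 0.2499]
ee_rot: [-3.141, -0.001, 3.099]
wrist_force: [0.3, 0.1, 0.8]
width: 0.0423
finger_force: 0.0
```

```bash
python3 - <<'E'
from h import *; from m import rect,big
s=snap('wrist','w5'); P=cloud(s);Z=P[...,2];hsv=cv2.cvtColor(s['img'],cv2.COLOR_RGB2HSV)
w=(hsv[...,0]<32)&(hsv[...,1]>50)&(abs(P[...,1]-.303)<.03)
for z in(.130,.160):
    m=big(w&(abs(Z-z)<.005)); print(rect(onplane(s,np.argwhere(m)[:,::-1],z)),np.median(Z[m]),m.sum())
E
python3 go.py .5385 -.0635 .12 177.6
```

```text
[515.6 305.4  53.7  17.7  -2.8] 0.1297640382651784 1452
[562.2 303.2  43.3  19.2  -1.9] 0.15969234755121306 1374
pos [0.5644 0.304  0.2584] rpy [3.136 0.011 3.099] t 10.5 w 0.0424 F [0.2 0.4 3.8]
shift [ 0.0117 -0.369   0.1363] turn [ 0.0053  0.0109 -0.001 ]
after-turn axes shift [ 0.0105 -0.3683  0.1384]
```

{"api": "carry_out", "payload": {
  "commands": [
    [0.001, -0.03, 0, 0, 0, 0],
    [0.002, -0.07, 0, 0, 0, 0],
    [0.003, -0.11, 0, 0, 0, 0],
    [0.004, -0.15, 0, 0, 0, 0],
    [0.005, -0.19, 0, 0, 0, 0]
  ]
}}

```text
time: 11.0
tool_pos: [0.5493, 0.1122, 0.2497]
ee_rot: [3.141, 0.001, 3.099]
wrist_force: [0.4, 0.2, 0.1]
width: 0.0423
finger_force: 0.0
```

{"api": "carry_out", "payload": {
  "commands": [
    [0.001, -0.04, 0, 0, 0, 0],
    [0.002, -0.08, 0.01, 0, 0, 0],
    [0.003, -0.12, 0.025, 0, 0, 0],
    [0.003, -0.155, 0.04, 0, 0, 0],
    [0.003, -0.177, 0.05, 0, 0, 0]
  ],
  "jaw": 0.7
}}

```text
time: 11.5
tool_pos: [0.5383, -0.0655, 0.1985]
ee_rot: [-3.141, -0.0, 3.097]
wrist_force: [0.3, -0.1, -0.3]
width: 0.0658
finger_force: 0.0
```

```bash
python3 - <<'E'
from h import *; from m import rect,big,circ
s=snap('wrist','w6'); P=cloud(s);Z=P[...,2];hsv=cv2.cvtColor(s['img'],cv2.COLOR_RGB2HSV)
n=np.hypot(P[...,0]-.5385,P[...,1]+.0635)<.08
k=n&(abs(Z-.054)<.004); (c,r)=cv2.minEnclosingCircle((onplane(s,np.argwhere(k)[:,::-1],.054)[:,:2]*1000).astype(np.float32)); print('knob',c,r,P[k].mean(0))
t=big(n&(abs(Z-.02)<.005)); c=max(cv2.findContours(t.astype(np.uint8),0,1)[0],key=cv2.contourArea).reshape(-1,2)
q=onplane(s,c,.02); f=circ(q,.067); print('disc',f.x,np.sqrt(2*f.cost/len(q)))
E
python3 go.py .5385 -.0635 .03 177.6
```

```text
knob (538.5629272460938, -63.90394592285156) 12.14593505859375 [ 0.53858389 -0.06401303  0.05391982]
disc [ 0.53890269 -0.06401394] 0.0006141753468726496
pos [ 0.5375 -0.0679  0.1966] rpy [-3.139e+00 -3.000e-03  3.094e+00] t 11.55 w 0.0657 F [-0.  -0.7 -1.2]
shift [-0.0013  0.0049  0.1666] turn [-0.0025 -0.0032 -0.0056]
after-turn axes shift [-0.0008  0.0045  0.1666]
```

View pics/w6.png

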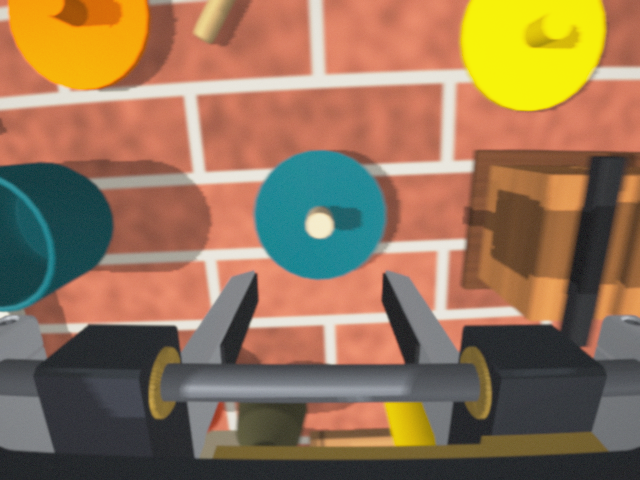

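The wrist view shows the lid's disc at (320,215) with its knob at (320,223), between the fingers. I'll descend partway and then trim.

{"api": "carry_out", "payload": {
  "commands": [
    [0, 0, 0.03, 0, 0, 0],
    [0, 0, 0.065, 0, 0, 0],
    [0, 0, 0.09, 0, 0, 0],
    [0, 0, 0.1, 0, 0, 0],
    [0, 0, 0.1, 0, 0, 0]
  ]
}}

```text
time: 12.05
tool_pos: [0.5382, -0.0625, 0.098]
ee_rot: [3.141, -0.002, 3.099]
wrist_force: [-0.2, -0.6, 0.4]
width: 0.0655
finger_force: 0.0
```

```bash
python3 go.py .5387 -.064 .025 177.6
```

```text
pos [ 0.5382 -0.0625  0.098 ] rpy [ 3.141e+00 -2.000e-03  3.099e+00] t 12.05 w 0.0655 F [-0.2 -0.6  0.4]
shift [-0.0008 -0.0015  0.073 ] turn [ 0.0007 -0.0024 -0.0005]
after-turn axes shift [-0.0006 -0.0015  0.073 ]
```

{"api": "carry_out", "payload": {
  "commands": [
    [0, -0.001, 0.02, 0, 0, 0],
    [-0.001, -0.001, 0.042, 0, 0, 0],
    [-0.001, -0.001, 0.06, 0, 0, 0],
    [-0.001, -0.001, 0.07, 0, 0, 0],
    [-0.001, -0.001, 0.073, 0, 0, 0]
  ]
}}

```text
time: 12.55
tool_pos: [0.5404, -0.064, 0.0264]
ee_rot: [-3.142, 0.001, 3.099]
wrist_force: [-0.1, -0.1, -0.4]
width: 0.0658
finger_force: 0.0
```

{"api": "carry_out", "payload": {
  "commands": [
    [0, 0, 0, 0, 0, 0],
    [0, 0, 0, 0, 0, 0],
    [0, 0, 0, 0, 0, 0],
    [0, 0, 0, 0, 0, 0],
    [0, 0, 0, 0, 0, 0]
  ],
  "jaw": 0
}}

```text
time: 13.05
tool_pos: [0.5401, -0.0642, 0.0264]
ee_rot: [-3.142, 0.001, 3.099]
wrist_force: [-0.4, -0.2, -0.1]
width: 0.0296
finger_force: 0.0
```

{"api": "carry_out", "payload": {
  "commands": [
    [0, 0, -0.005, 0, 0, 0],
    [0, 0, -0.015, 0, 0, 0],
    [0, 0, -0.03, 0, 0, 0],
    [0, 0, -0.055, 0, 0, 0],
    [0, 0, -0.085, 0, 0, 0]
  ]
}}

```text
time: 13.55
tool_pos: [0.539, -0.0639, 0.1115]
ee_rot: [3.141, -0.002, 3.099]
wrist_force: [1.1, 0.8, -4.1]
width: 0.0234
finger_force: 30.0
```

{"api": "carry_out", "payload": {
  "commands": [
    [0, 0, -0.03, 0, 0, 0],
    [0, 0, -0.055, 0, 0, 0],
    [0, 0, -0.07, 0, 0, 0],
    [0, 0, -0.075, 0, 0, 0],
    [0, 0, -0.075, 0, 0, 0]
  ]
}}

```text
time: 14.05
tool_pos: [0.54, -0.0641, 0.1864]
ee_rot: [-3.142, 0.001, 3.099]
wrist_force: [-0.3, -0.2, -3.4]
width: 0.0237
finger_force: 30.0
```

```bash
cat > lid.py <<'E'
from h import *; from m import rect,big,circ
def lidcrock(name,save=None):
    s=snap(name,save); o=get_obs(); tp=o['tool_pos']; P=cloud(s);Z=P[...,2];hsv=cv2.cvtColor(s['img'],cv2.COLOR_RGB2HSV)
    teal=(hsv[...,0]>80)&(hsv[...,0]<105)&(hsv[...,1]>70)
    q=P[teal&(np.hypot(P[...,0]-tp[0],P[...,1]-tp[1])<.09)&(abs(Z-(tp[2]-.005))<.012)]
    if len(q)>100:
        A=np.c_[q[:,:2]-tp[:2],np.ones(len(q))]; p=np.linalg.lstsq(A,q[:,2],rcond=None)[0]
        m=big(teal&(np.hypot(P[...,0]-tp[0],P[...,1]-tp[1])<.09)&(abs(Z-(tp[2]-.005))<.012))
        c=max(cv2.findContours(m.astype(np.uint8),0,1)[0],key=cv2.contourArea).reshape(-1,2); Q=onplane(s,c,p[2])
        Q=Q[np.hypot(Q[:,0]-tp[0],Q[:,1]-tp[1])>.055]; f=circ(Q,.067)
        print(name,'tcp',tp.round(4),'lid',f.x.round(4),'top z',p[2].round(4),'slope',p[:2].round(3),'res',np.sqrt(2*f.cost/len(Q)).round(4),len(Q))
    w=teal&(Z>.101)&(Z<.11)&(np.hypot(P[...,0]-.5295,P[...,1]+.34)<.08)
    if w.sum()>30:
        f=circ(P[w],.059);print(name,'rim',f.x.round(4),w.sum(),P[w][:,2].mean().round(4))
if __name__=='__main__':
    import sys
    for n in sys.argv[1:]: lidcrock(n,'l_%s_%.2f'%(n,get_obs()['time']))
E
python3 lid.py wrist top scene; python3 go.py .53 -.34 .2 177.6
```

```text
wrist tcp [ 0.5394 -0.064   0.1851] lid [ 0.5402 -0.0638] top z 0.1777 slope [0.002 0.   ] res 0.0012 480
wrist rim [ 0.5293 -0.3393] 1434 0.1041
top tcp [ 0.5391 -0.0639  0.1844] lid [ 0.5415 -0.063 ] top z 0.1762 slope [-0.003  0.003] res 0.0014 70
top rim [ 0.5307 -0.3401] 424 0.1044
scene tcp [ 0.5389 -0.064   0.184 ] lid [ 0.5393 -0.0627] top z 0.1763 slope [-0.006  0.003] res 0.0012 151
scene rim [ 0.5298 -0.34  ] 329 0.1046
pos [ 0.5389 -0.064   0.184 ] rpy [ 3.141 -0.004  3.099] t 14.2 w 0.0235 F [-0.3  0.5 -2.8]
shift [-0.0029 -0.2762 -0.0162] turn [ 0.0007 -0.0035 -0.001 ]
after-turn axes shift [-0.0026 -0.2762 -0.016 ]
```

{"api": "carry_out", "payload": {
  "commands": [
    [0, -0.015, 0, 0, 0, 0],
    [0, -0.045, 0, 0, 0, 0],
    [-0.001, -0.08, 0, 0, 0, 0],
    [-0.001, -0.115, 0, 0, 0, 0],
    [-0.001, -0.15, 0, 0, 0, 0]
  ]
}}

```text
time: 14.7
tool_pos: [0.5336, -0.2162, 0.1848]
ee_rot: [3.141, -0.002, 3.098]
wrist_force: [0.6, 0.5, -2.6]
width: 0.0235
finger_force: 30.0
```

{"api": "carry_out", "payload": {
  "commands": [
    [0, -0.035, 0, 0, 0, 0],
    [-0.001, -0.07, 0, 0, 0, 0],
    [-0.001, -0.1, 0, 0, 0, 0],
    [-0.001, -0.12, 0, 0, 0, 0],
    [-0.001, -0.126, 0, 0, 0, 0]
  ]
}}

```text
time: 15.2
tool_pos: [0.529, -0.3424, 0.1846]
ee_rot: [3.141, -0.002, 3.096]
wrist_force: [0.3, 0.6, -3.4]
width: 0.0233
finger_force: 30.0
```

{"api": "carry_out", "payload": {
  "commands": [
    [0, 0, 0.01, 0, 0, 0],
    [0, 0, 0.02, 0, 0, 0],
    [0, 0, 0.025, 0, 0, 0],
    [0, 0, 0.025, 0, 0, 0],
    [0, 0, 0.025, 0, 0, 0]
  ]
}}

```text
time: 15.7
tool_pos: [0.5302, -0.339, 0.1608]
ee_rot: [3.141, -0.0, 3.1]
wrist_force: [-0.2, 0.8, -2.3]
width: 0.0233
finger_force: 30.0
```

```bash
python3 lid.py wrist scene top; python3 - <<'E'
from h import *; from m import circ,big
# crock wall in scene view
c=snap('scene'); P=cloud(c); h=cv2.cvtColor(c['img'],cv2.COLOR_RGB2HSV)
w=(h[...,0]>80)&(h[...,0]<105)&(h[...,1]>90)&(P[...,2]>.02)&(P[...,2]<.1)&(np.hypot(P[...,0]-.53,P[...,1]+.34)<.08)
f=circ(P[w],.062); print('wall',f.x.round(4),w.sum())
E
```

```text
wrist tcp [ 0.5304 -0.3393  0.1613] lid [ 0.5303 -0.3386] top z 0.1521 slope [0.001 0.001] res 0.0012 479
scene tcp [ 0.5305 -0.3396  0.1616] lid [ 0.5317 -0.3342] top z 0.1535 slope [-0.007 -0.009] res 0.0015 130
scene rim [ 0.5295 -0.34  ] 208 0.1048
top tcp [ 0.5305 -0.3398  0.1617] lid [ 0.5306 -0.3396] top z 0.1527 slope [ 0.    -0.007] res 0.0016 82
top rim [ 0.5305 -0.3404] 122 0.1045
wall [ 0.5286 -0.341 ] 1778
```

{"api": "carry_out", "payload": {
  "commands": [
    [0, -0.001, 0.005, 0, 0, 0],
    [0, -0.001, 0.01, 0, 0, 0],
    [0, -0.001, 0.015, 0, 0, 0],
    [0, -0.001, 0.02, 0, 0, 0],
    [0, -0.001, 0.024, 0, 0, 0]
  ]
}}

```text
time: 16.4
tool_pos: [0.5298, -0.3408, 0.136]
ee_rot: [3.141, -0.001, 3.099]
wrist_force: [-0.0, 0.0, -2.6]
width: 0.0237
finger_force: 30.0
```

{"api": "carry_out", "payload": {
  "commands": [
    [0, 0, 0.002, 0, 0, 0],
    [0, 0, 0.004, 0, 0, 0],
    [0, 0, 0.006, 0, 0, 0],
    [0, 0, 0.008, 0, 0, 0],
    [0, 0, 0.01, 0, 0, 0]
  ]
}}

```text
time: 16.9
tool_pos: [0.5301, -0.341, 0.127]
ee_rot: [-3.141, 0.0, 3.099]
wrist_force: [-0.4, -0.1, -3.5]
width: 0.0236
finger_force: 30.0
```

{"api": "carry_out", "payload": {
  "commands": [
    [0, 0, 0.001, 0, 0, 0],
    [0, 0, 0.002, 0, 0, 0],
    [0, 0, 0.003, 0, 0, 0],
    [0, 0, 0.004, 0, 0, 0],
    [0, 0, 0.004, 0, 0, 0]
  ]
}}

```text
time: 17.4
tool_pos: [0.5299, -0.3409, 0.1228]
ee_rot: [3.141, -0.0, 3.099]
wrist_force: [0.2, -0.2, -3.0]
width: 0.0233
finger_force: 30.0
```

{"api": "carry_out", "payload": {
  "commands": [
    [0, 0, 0.0005, 0, 0, 0],
    [0, 0, 0.001, 0, 0, 0],
    [0, 0, 0.0015, 0, 0, 0],
    [0, 0, 0.0015, 0, 0, 0],
    [0, 0, 0.0015, 0, 0, 0]
  ]
}}

```text
time: 17.9
tool_pos: [0.5301, -0.3409, 0.1217]
ee_rot: [-3.142, 0.0, 3.099]
wrist_force: [0.2, 0.2, -2.1]
width: 0.0234
finger_force: 30.0
```

{"api": "carry_out", "payload": {
  "commands": [
    [0, 0, 0.0005, 0, 0, 0],
    [0, 0, 0.001, 0, 0, 0],
    [0, 0, 0.001, 0, 0, 0],
    [0, 0, 0.001, 0, 0, 0],
    [0, 0, 0.001, 0, 0, 0]
  ]
}}

```text
time: 18.4
tool_pos: [0.5301, -0.341, 0.1215]
ee_rot: [-3.141, 0.001, 3.099]
wrist_force: [-2.2, 2.3, 5.3]
width: 0.0232
finger_force: 30.0
```

The force is now +5.3 N with the TCP at the seated height, so the lid is on the rim. I'll release it, rise and check.

{"api": "carry_out", "payload": {
  "commands": [
    [0, 0, 0, 0, 0, 0],
    [0, 0, 0, 0, 0, 0],
    [0, 0, 0, 0, 0, 0],
    [0, 0, 0, 0, 0, 0],
    [0, 0, 0, 0, 0, 0]
  ],
  "jaw": 0.6
}}

```text
time: 18.9
tool_pos: [0.53, -0.341, 0.1201]
ee_rot: [3.141, -0.0, 3.099]
wrist_force: [0.6, -1.0, -0.1]
width: 0.0559
finger_force: 0.0
```

{"api": "carry_out", "payload": {
  "commands": [
    [0, 0, -0.01, 0, 0, 0],
    [0, 0, -0.03, 0, 0, 0],
    [0, 0, -0.06, 0, 0, 0],
    [0, 0, -0.09, 0, 0, 0],
    [0, 0, -0.11, 0, 0, 0]
  ]
}}

```text
time: 19.4
tool_pos: [0.5306, -0.3414, 0.2343]
ee_rot: [-3.139, 0.004, 3.099]
wrist_force: [0.1, -0.4, -0.5]
width: 0.0565
finger_force: 0.0
```

```bash
python3 - <<'E'
from h import *; from m import circ,big
for n in('wrist','scene'):
    s=snap(n,'end_'+n); P=cloud(s);Z=P[...,2];h=cv2.cvtColor(s['img'],cv2.COLOR_RGB2HSV)
    teal=(h[...,0]>80)&(h[...,0]<105)&(h[...,1]>70); n1=np.hypot(P[...,0]-.53,P[...,1]+.34)<.085
    m=big(teal&n1&(abs(Z-.113)<.008)); q=P[m]; p=np.linalg.lstsq(np.c_[q[:,:2]-[.53,-.34],np.ones(len(q))],q[:,2],rcond=None)[0]
    c=max(cv2.findContours(m.astype(np.uint8),0,1)[0],key=cv2.contourArea).reshape(-1,2);Q=onplane(s,c,.113)
    k=n1&(abs(Z-.147)<.004)
    w=teal&n1&(Z>.02)&(Z<.095)
    print(n,'plane',p.round(4),'disc',circ(Q,.067).x.round(4),'knob',P[k].mean(0).round(4),'wall',circ(P[w],.062).x.round(4) if w.sum()>100 else None)
o=get_obs();print(o['time'],o['tool_pos'],o['width'])
E
```

```text
wrist plane [ 0.001  -0.0006  0.1129] disc [ 0.5296 -0.3406] knob [ 0.5292 -0.3408  0.1468] wall None
scene plane [-0.007  -0.0195  0.1139] disc [ 0.5304 -0.3362] knob [ 0.5292 -0.3404  0.1479] wall [ 0.5284 -0.3419]
19.5 [ 0.5314954  -0.34208764  0.23590806] 0.056660073709070495
```

View pics/end_scene.png

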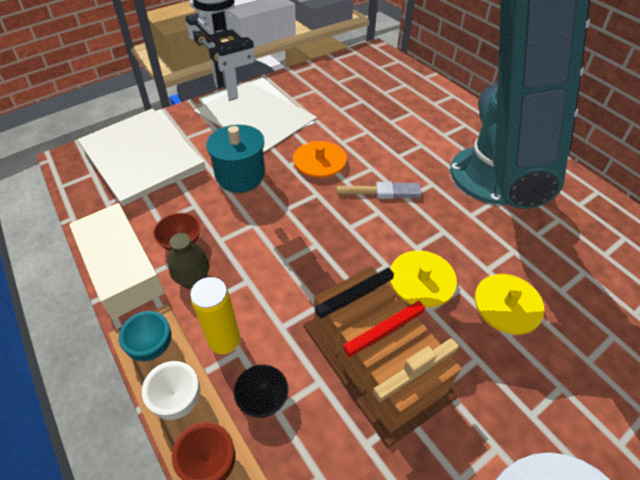

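The end view shows the pale scraper home in its slot at (417,368) and the lid seated and level on the crock at (236,150). The other scrapers, the pots and the can haven't moved, and the gripper is clear, so I'll hand in.

```bash
python3 -c "
from bench import *
print(close_job())"
```

```text
the job is handed in; nothing more can be done
None
```

The scraper is fully home in the empty slot, the lid then went on seated and level, nothing else was moved, and the job was handed in at about 19.5 s; `close_job()` returned no verdict.

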